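# Hang the brush strainer up to drip

## Robot

A 6-joint arm with a two-finger parallel gripper is mounted at the origin on the work surface. World frame = base frame: x ahead of the robot, y to its left, z up, the work surface at z = 0. Lengths are in m, angles in rad, forces in N, time in s.
With the tool pointing down it reaches from about 0.375 to 0.9 m from the base axis. Payload 3.1 kg.
Tool frame: the origin (TCP) lies between the finger pads; the fingertips stand manip.nose_length ahead of it and the grasp point (between the pads) lies 5 mm behind it (manip.nose_length is the distance from the TCP to the fingertips, in m); z points along the fingers, y is the line along which they close (so a half turn about z gives the same grasp; the last joint's range is limited). The gripper opens to 85 mm and grips with 20 to 120 N. Pads are 22 mm wide; open, the fingers measure 114 mm over their backs; the gripper's body (76 mm by 85 mm) begins 54 mm behind the grasp point. The pads swing forward as they close: fully open they stand 13 mm farther back than shut.
Start: joints at [1.109, 0.527, 1.433, -0, 1.181, -0.178], TCP at [0.175, 0.6, 0.245] pointing down, gripper open.
Joint ranges: [-3.08, 3.08], [-0.75, 2.2], [0.22, 2.44], [-1.43, 4.57], [0, 2.65], [-2.85, 2.85]. Speed limits (rad/s): [2.79, 2.79, 3.14, 3.14, 3.14, 3.14].

## Interface

Orientations are given as a unit quaternion [x, y, z, w].
In Python, from station import monitor, eyes, job, manip gives the robot as it stands.
- The arm moves only by the shell command python3 -m pendant 'ROWS' [FORCE]. ROWS is JSON, a list that holds one entry, the list of rows, each a list of 7 numbers: the shift along the tool's x, y, z as a fraction of full scale, then the turn, a rotation vector about the tool's x, y, z as a fraction of full scale, then the opening, from 0 (shut) to 1 (fully open). A call has 1 to 20 rows; each row shifts and turns the commanded pose from where the row before left it, along the tool's axes as they then stand; what a row does not reach is not made up. Full scale, the value 1, is 800 mm for a shift and 0.12 rad for a turn. A row lasts 1/10 s, in which the tool goes at most 50 mm and 8.59 degrees, less where a joint would pass 70% of its speed; a pose out of reach is approached as far as the arm can. A call with a number of a shift or a turn outside -1 to 1 is refused whole. A call with a gripper value outside its range is refused whole. The fingers move at their own pace and stop on an object; FORCE is the grip in N (left out, the last holds). Time passes only in rows, so rows that do not move let the fingers close. It gives the time, the measured TCP pose, the force, the opening and the grip force at its end, in the units of the state.
- monitor.sense(): the state, without advancing time (a new reading comes with each control period).
- eyes.snapshot(name): name is "side" or "top" or "wrist"; returns a dict with "pixels" (420x560x3 uint8, red, green, blue), "depth" (420x560 float32, m along the optical axis (not along the pixel's ray), 0 where there is no reading), "intrinsics" (3x3 intrinsics, pixels), "k1" (the pictures are not rectified: a ray, as slopes to the right and down, at radius r is drawn at 1 + k1 r^2 times it, then the intrinsics apply), "eye" and "attitude" of the camera in the world. Camera axes: x right, y down, z forward; pixel columns grow to the right and rows downward; lengths in m; the calibration is good to about 2 mm. A picture is of the moment at which its call begins.
- job.sign_off(): hands the job in; it is judged then, once.
The state is a dict: "t": time; "q": joint angles; "qd": joint speeds; "tau": joint torques, N m; "tcp_pos": TCP position; "tool_rot": TCP orientation; "force": force on the tool from outside, world axes, zero at the start; "ft_torque": the same for the moment, N m; "finger_gap": opening from 0.0 (shut) to 1.0 (fully open); "gripper_force": force on a finger pad.
Only numpy, scipy, OpenCV 4.12 (cv2) and the standard library are available. Lean on these libraries where they do the work, as an engineer would, in place of code of your own. Each camera call takes 0.05 s, during which the arm holds its last target. There are 200 camera calls.

## Task

Get the brush strainer out to drip. First slide the round steel dish along the bench, without lifting it, until it is centred under the drip hook; then unscrew the lid of the canister by its knob, lift it off and set it gently on open bench, knob up, clear of the canister and the dish. Then lift the strainer out by its wire handle, hang it by the middle of the handle on the hook and leave it hanging still over the dish, with nothing else on the bench disturbed.

Things in the scene. Friction and masses are not known exactly. Their poses are not given: they have to be found in the camera images.
- canister: brush-washing canister: stainless cylinder 96 mm across, screwed to the bench; rim 95 mm above the bench, mouth 87 mm across, floor 6 mm up; coarse right-hand thread outside its neck. Origin on the bench, centre of its underside, z up. It stands to the left or right, the hook on the other side
- canister_mouth (a point): centre of the canister's mouth, level with its rim. The strainer's bail stands up to 18 mm above it, up inside the lid's dome, so a freed lid must go straight up some 60 mm before it moves sideways
- lid: domed stainless screw lid, 0.2 kg, 114 mm across, 47 mm tall plus a round black knob. Origin: centre of its lower edge, z up. Shut, that is 75 mm above the bench. It unscrews counter-clockwise (from above) by 2.1 to 2.7 rad in all from its start, climbing 3.8 mm per rad with 2 mm of play, turns easily, stays put between turns, then lifts off
- lid_knob (a point): on the axis of the lid's knob at the height to grip, 66 mm above the lid's origin; the knob is 42 mm across, its side reaches from 50 to 77 mm above the lid's origin
- strainer: perforated aluminium cup 72 mm across, 50 mm tall, 130 g, standing loose in the canister. Origin: centre of its underside, z up. Rigid wire bail (5 mm wire) in its y-z plane: legs at y +-35.5 mm, level shoulders 97 mm up at |y| 10 to 31 mm, a kink up to 104.5 mm in the middle. Pinch a shoulder from above: the kink stays free for the hook
- bail_top (a point): centre of the bail's wire at the top of its middle kink, 104.5 mm above the strainer's origin; axes as the strainer's
- hook_stand: drip hook: bent 8 mm steel rod on a flange screwed to the bench. Origin on the bench right below the hook's saddle. Its post stands 150 mm away along +x; the arm runs back at 190 mm height to x 36 mm, dips to the saddle at x 0 (172 mm) and turns up to a tip at x -20 mm (top 196 mm). The hook opens to -x, roughly towards the robot (within 0.45 rad)
- hook_saddle (a point): centre of the rod at the saddle, the hook's lowest point (flat for 14 mm along x), 172 mm above the bench; axes as the stand's (x towards the post)
- dish: round shallow stainless drip dish, 160 mm across (144 mm at the foot), 22 mm tall, about 0.3 kg, loose on the bench between canister and hook; the bench where it starts, and from there to the hook, is otherwise clear. Origin: centre of its underside
- solvent_bottle: bystander: closed amber glass bottle with a black cap, 60 mm across, 150 mm tall, standing at the far middle of the bench; origin under its centre
- pigment_jar: bystander: closed clear glass jar with a white cap, 54 mm across, 60 mm tall, standing at the far middle; origin under its centre
- press_weight: bystander: small steel flattening weight with a knob, 52 mm across, 46 mm tall, on the near part of the bench; origin under its centre
- porcelain_pot: bystander: white porcelain pot, 60 mm across, 35 mm tall, on the near part of the bench; origin under its centre
- palette_knife: bystander: palette knife with a wooden handle, 200 mm long, 17 mm thick, lying on the near middle of the bench; origin at the middle of its length, on the bench
- cork_block: bystander: cork block 90 x 60 x 35 mm at the right side of the bench; origin under its centre
- varnish_tin: bystander: plain round aluminium tin, 76 mm across, 95 mm tall, at the far left of the bench; origin under its centre
Things that resemble listed ones, but are neither listed nor needed, are in the scene too. Leave any blue look-alike of the lid alone. Of the things that look like the dish, the smaller one is meant.

How it is judged:
By the outcome, as a careful person would: the job done as asked, in the order asked, and still so for the second after the job is handed in, with the robot touching nothing.
It also fails if it takes over 72 s, if anything falls off the work surface, if the arm or the gripper's body presses on something with over 40 N, if the wrist force passes 120 N, or if a joint passes its speed limit or range.

## Working session

There is one attempt and no reset: what is moved stays moved. The work goes in short steps, Python scripts to look and compute and a shell command to move; the robot and the scene stay as the last step left them, time stands still between calls to the robot, and variables do not carry over. Pictures are saved under pics/ and viewed, at most 10 in all, crops included, and the job is handed in when it is done.

```bash
mkdir -p pics
cat > h.py <<'E'
import numpy as np, cv2
from station import monitor, eyes, job, manip
from scipy.spatial.transform import Rotation as R
def snap(n):
    s=eyes.snapshot(n); np.savez('last_'+n, **{k:np.asarray(v) for k,v in s.items()}); return s
def load(n): return dict(np.load('last_'+n+'.npz'))
def att(s):
    a=np.asarray(s['attitude'],float)
    return a if a.shape==(3,3) else R.from_quat(a).as_matrix()
def cloud(s):
    K=np.asarray(s['intrinsics']); h,w=s['depth'].shape
    u,v=np.meshgrid(np.arange(w),np.arange(h))
    xd=np.stack([(u-K[0,2])/K[0,0],(v-K[1,2])/K[1,1]],-1)
    x=xd.copy()
    for _ in range(10): x=xd/(1+float(s['k1'])*(x**2).sum(-1,keepdims=True))
    d=np.asarray(s['depth'])[...,None]
    P=np.concatenate([x*d,d],-1)@att(s).T+np.asarray(s['eye'])
    P[s['depth']==0]=np.nan
    return P
def save(img,name): cv2.imwrite('pics/'+name,np.asarray(img)[...,::-1])
E
python3 - <<'E'
from h import *
for n in('top','side','wrist'):
    s=snap(n); print(n,s['eye'],att(s).round(2).tolist(),s['k1'],np.asarray(s['intrinsics'])[0,0])
    if n!='wrist': save(cv2.resize(s['pixels'],(800,600)),n+'0.png')
m=monitor.sense(); print({k:np.round(v,3).tolist() for k,v in m.items()},manip.nose_length)
E
```

```text
top [0.25363014 0.00576966 1.42326231] [[0.1, -0.97, 0.2], [-1.0, -0.1, 0.02], [0.0, -0.2, -0.98]] 0.03477197808341678 444.08630808214906
side [0.43310119 0.78855278 0.82697936] [[-0.99, -0.06, 0.08], [-0.1, 0.67, -0.74], [-0.01, -0.74, -0.67]] -0.014235514276801663 389.560518779961
wrist [0.09717459 0.62297222 0.37427584] [[0.28, 0.91, 0.3], [0.96, -0.26, -0.09], [-0.0, 0.32, -0.95]] -0.07506309019514636 360.58259883941287
{'t': 0.15, 'q': [1.109, 0.528, 1.434, -0.0, 1.181, -0.178], 'qd': [-0.001, -0.005, -0.004, -0.0, 0.002, 0.0], 'tau': [0.001, -44.274, -17.828, -0.0, 0.006, 0.0], 'tcp_pos': [0.175, 0.6, 0.245], 'tool_rot': [0.141, 0.99, -0.001, -0.0], 'force': [0.024, 0.816, -0.281], 'ft_torque': [-0.047, -0.034, -0.009], 'gripper_force': 0.0, 'finger_gap': 1.005} 0.014
```

View pics/top0.png

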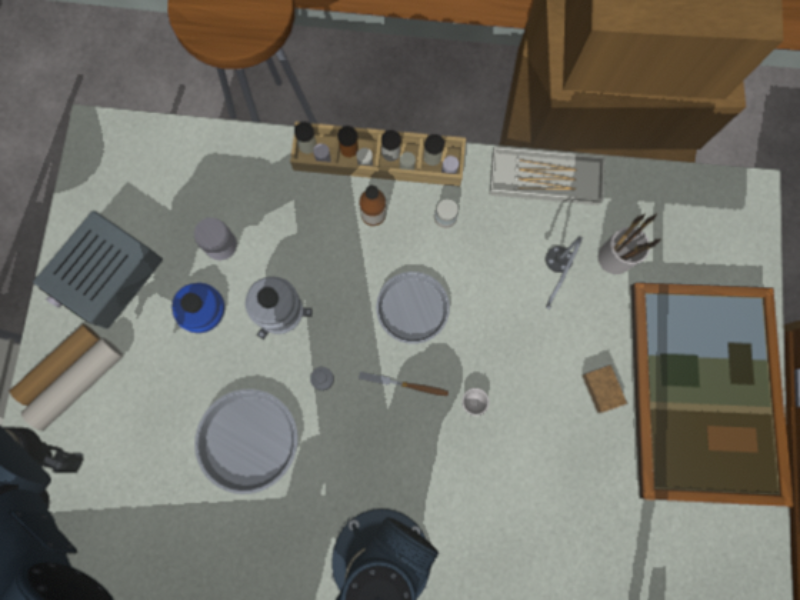

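View pics/side0.png

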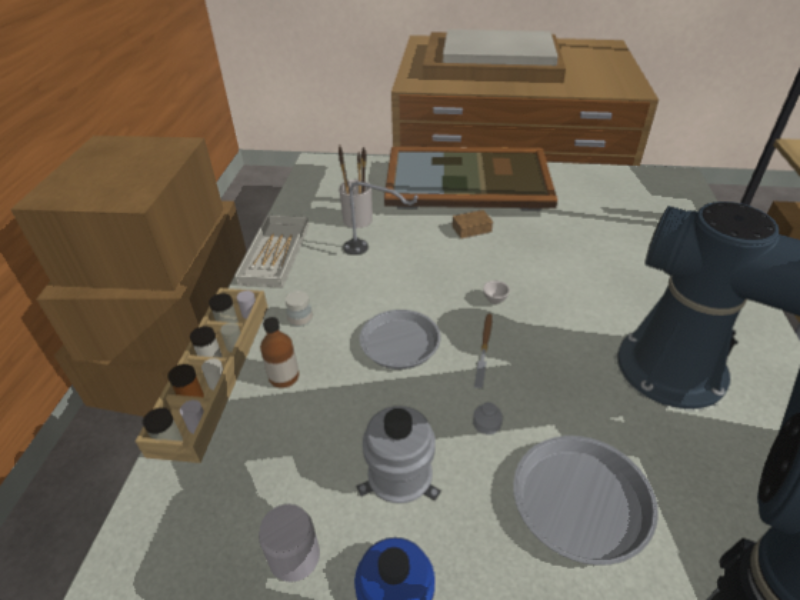

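The top view (800x600) shows the canister lid knob at (268,298), the blue decoy at (198,307), the small dish at (413,307), the hook flange at (560,258) and the hook end near (548,303). The side view agrees: hook arm from (350,185) to (412,200), lid knob at (398,423). Next I measure these.

```bash
cat > m.py <<'E'
from h import *
from scipy.optimize import least_squares
def fitc(p,r=None):
    f=(lambda q:np.hypot(p[:,0]-q[0],p[:,1]-q[1])-(q[2] if r is None else r))
    return least_squares(f,[*np.median(p[:,:2],0),.05],loss='soft_l1',f_scale=.002).x.round(4)
E
python3 - <<'E'
from m import *
C={n:cloud(load(n)) for n in('top','side')}
def at(n,u,v,k=2):
    u=int(u*.7);v=int(v*.7); return np.nanmedian(C[n][v-k:v+k+1,u-k:u+k+1].reshape(-1,3),0).round(4)
for nm,n,u,v in [('knob','top',268,297),('knob','side',398,415),('dish','top',413,307),('dish','side',398,342),('flange','top',556,258),('bench','top',500,330),('bench','side',520,250),('bottle','top',372,192),('jar','top',447,209),('weight','top',321,377),('pot','top',475,399),('knife','top',400,382),('cork','top',605,388),('tin','top',213,230),('blue','top',192,300),('cup','top',620,255)]:
    print(nm,n,at(n,u,v,1 if nm=='knife' else 2))
for n in C:
    P=C[n].reshape(-1,3); P=P[~np.isnan(P[:,0])]
    d=at(n,*((413,307) if n=='top' else (398,342)))
    q=P[(np.hypot(P[:,0]-d[0],P[:,1]-d[1])<.1)&(P[:,2]>.0175)&(P[:,2]<.03)]; print('dish rim',len(q),fitc(q))
    k=at(n,*((268,297) if n=='top' else (398,415)))
    for a,b in((.135,.158),(.145,.158),(.07,.1),(.1,.115)):
        q=P[(np.hypot(P[:,0]-k[0],P[:,1]-k[1])<.085)&(P[:,2]>a)&(P[:,2]<b)]; print('lid z',a,b,len(q),fitc(q),np.percentile(q[:,2],[2,50,98]).round(4))
    f=at('top',556,258)
    q=P[(P[:,2]>.16)&(P[:,2]<.21)&(abs(P[:,1]+.31)<.12)&(P[:,0]>.4)&(P[:,0]<.9)]
    print('hook',n,len(q)); q=q[np.argsort(q[:,0])]; print(q[::max(1,len(q)//25)].round(3).tolist())
    q=P[(P[:,2]>.0)&(np.hypot(*(P[:,:2]-f[:2]).T)<.05)&(P[:,2]<.03)&(P[:,2]>.004)]; print('flange',len(q),fitc(q),q.mean(0))
E
```

```text
knob top [0.5083 0.2842 0.1524]
knob side [0.5086 0.2817 0.1529]
dish top [ 0.5476 -0.0172  0.0032]
dish side [ 0.5473 -0.0174  0.0034]
flange top [ 0.6903 -0.3318  0.0207]
bench top [ 0.5156 -0.2189  0.002 ]
bench side [ 0.2789 -0.3685  0.0004]
bottle top [0.7556 0.0955 0.1512]
jar top [ 0.7679 -0.0696  0.0598]
weight top [0.3653 0.1698 0.0469]
pot top [ 0.3519 -0.1715  0.0064]
knife top [ 0.373  -0.0044  0.0042]
cork top [ 0.4026 -0.4459  0.0358]
tin top [0.6531 0.4346 0.0959]
blue top [0.4976 0.4614 0.0774]
cup top [ 0.7161 -0.477   0.0102]
dish rim 361 [ 0.5418 -0.0155  0.0789]
lid z 0.135 0.158 178 [0.5064 0.2838 0.0155] [0.1372 0.1522 0.1567]
lid z 0.145 0.158 162 [0.5073 0.2847 0.0149] [0.147  0.1525 0.1567]
lid z 0.07 0.1 198 [0.5082 0.286  0.0547] [0.0778 0.0952 0.0995]
lid z 0.1 0.115 61 [0.5083 0.2866 0.0508] [0.1003 0.1037 0.1141]
hook top 161
[[0.531, -0.278, 0.196], [0.539, -0.279, 0.189], [0.548, -0.285, 0.176], [0.552, -0.283, 0.171], [0.557, -0.289, 0.178], [0.563, -0.294, 0.179], [0.568, -0.295, 0.185], [0.572, -0.297, 0.191], [0.576, -0.292, 0.185], [0.581, -0.294,
[... 875 characters left out ...]
0.184], [0.539, -0.277, 0.184], [0.546, -0.281, 0.174], [0.553, -0.282, 0.173], [0.559, -0.284, 0.171], [0.563, -0.289, 0.176], [0.568, -0.284, 0.186], [0.573, -0.291, 0.181], [0.579, -0.292, 0.188], [0.583, -0.296, 0.192], [0.589, -0.3, 0.193], [0.596, -0.303, 0.191], [0.603, -0.303, 0.187], [0.609, -0.305, 0.193], [0.616, -0.307, 0.188], [0.623, -0.312, 0.192], [0.63, -0.309, 0.193], [0.637, -0.314, 0.19], [0.641, -0.319, 0.195], [0.648, -0.324, 0.191], [0.655, -0.322, 0.189], [0.662, -0.325, 0.19], [0.669, -0.328, 0.188], [0.676, -0.331, 0.19], [0.684, -0.336, 0.183], [0.687, -0.334, 0.177], [0.691, -0.335, 0.176]]
flange 151 [ 0.6915 -0.34    0.022 ] [ 0.68942926 -0.33198047  0.01106749]
```

```bash
cat > d.py <<'E'
import sys; from h import *
# d.py x y z [yaw]: remaining shift in tool axes (units), yaw turn (units of .12)
a=[float(v) for v in sys.argv[1:]]; m=monitor.sense(); Rm=R.from_quat(m['tool_rot']).as_matrix()
yaw=np.arctan2(Rm[1,0],Rm[0,0]); Y=a[3] if len(a)>3 else yaw
Rt=np.array([[np.cos(Y),np.sin(Y),0],[np.sin(Y),-np.cos(Y),0],[0,0,-1]])
print('t',round(m['t'],2),'tcp',np.round(m['tcp_pos'],4),'yaw',yaw.round(4),'gap',round(float(m['finger_gap']),3),'F',np.round(m['force'],1),'q',np.round(m['q'],2))
dw=np.array(a[:3])-m['tcp_pos']
print('shift at target yaw',(Rt.T@dw/.8).round(4),'n50',np.linalg.norm(dw)/.05)
print('turn units',((Rm.T@Rt) is not None) and (R.from_matrix(Rm.T@Rt).as_rotvec()/.12).round(3))
E
python3 -m pendant '[[[0,0,0,0,0,1,0.7],[0,0,0,0,0,1,0.7],[0,0,0,0,0,1,0.7],[0,0,0,0,0,1,0.7],[0,0,0,0,0,1,0.7],[0,0,0,0,0,1,0.7],[0,0,0,0,0,1,0.7],[0,0,0,0,0,1,0.7],[0,0,0,0,0,1,0.7],[0,0,0,0,0,1,0.7],[0,0,0,0,0,0.46,0.7],[0,0,0,0,0,0,0.7]]]'
python3 d.py 0.538 0.101 0.245 1.602
```

```text
t: 1.35
tcp_pos: [0.1748, 0.5997, 0.245]
tool_rot: [0.696, 0.718, -0.0, 0.0]
force: [1.0, 0.1, 0.3]
finger_gap: 0.703
gripper_force: 0.0
t 1.35 tcp [0.1748 0.5997 0.245 ] yaw 1.6027 gap 0.703 F [1.  0.1 0.3] q [1.11 0.53 1.43 0.   1.18 1.08]
shift at target yaw [-6.373e-01  4.343e-01 -1.000e-04] n50 12.339003594647174
turn units [-0.003  0.006  0.006]
```

```bash
python3 -m pendant '[[[-0.0455,0.031,0,0,0,0,0.7],[-0.0455,0.031,0,0,0,0,0.7],[-0.0455,0.031,0,0,0,0,0.7],[-0.0455,0.031,0,0,0,0,0.7],[-0.0455,0.031,0,0,0,0,0.7],[-0.0455,0.031,0,0,0,0,0.7],[-0.0455,0.031,0,0,0,0,0.7],[-0.0455,0.031,0,0,0,0,0.7],[-0.0455,0.031,0,0,0,0,0.7],[-0.0455,0.031,0,0,0,0,0.7],[-0.0455,0.031,0,0,0,0,0.7],[-0.0455,0.031,0,0,0,0,0.7],[-0.0455,0.031,0,0,0,0,0.7],[-0.0455,0.031,0,0,0,0,0.7],[0,0,0,0,0,0,0.7],[0,0,0,0,0,0,0.7]]]'
python3 d.py 0.538 0.101 0.017 1.602
python3 - <<'E'
from m import *
s=snap('wrist'); P=cloud(s).reshape(-1,3); P=P[~np.isnan(P[:,0])]
q=P[(np.hypot(P[:,0]-.5415,P[:,1]+.014)<.11)&(P[:,2]>.012)&(P[:,2]<.03)]
if len(q)>20: print('dish',len(q),fitc(q))
q=P[(np.hypot(P[:,0]-.5075,P[:,1]-.2875)<.08)&(P[:,2]>.07)&(P[:,2]<.1)]
if len(q)>20: print('lid',len(q),fitc(q))
save(s['pixels'],'w1.png')
E
```

```text
t: 2.95
tcp_pos: [0.5383, 0.1008, 0.2449]
tool_rot: [0.696, 0.718, -0.0, -0.001]
force: [-0.2, 0.2, -0.1]
finger_gap: 0.702
gripper_force: 0.0
t 2.95 tcp [0.5383 0.1008 0.2449] yaw 1.601 gap 0.702 F [-0.2  0.2 -0.1] q [-0.02  0.42  1.63  0.    1.09 -0.05]
shift at target yaw [ 2.000e-04 -3.000e-04  2.849e-01] n50 4.558609363513583
turn units [-0.009 -0.004 -0.008]
dish 3738 [ 0.5429 -0.013   0.0777]
lid 1333 [0.5091 0.2985 0.0657]
```

View pics/w1.png

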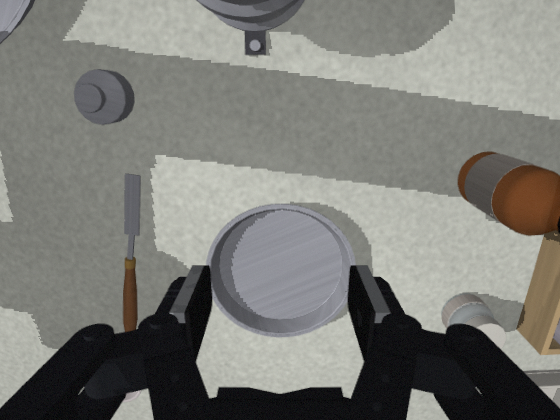

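The wrist view shows the dish centred at (282,270) between the finger silhouettes. The knife, weight and bottle are all clear of the push path. Next I lower behind the dish.

```bash
python3 -m pendant '[[[0,0,0.0375,0,0,0,0.7],[0,0,0.0375,0,0,0,0.7],[0,0,0.0375,0,0,0,0.7],[0,0,0.0375,0,0,0,0.7],[0,0,0.0375,0,0,0,0.7],[0,0,0.0375,0,0,0,0.7],[0,0,0.0375,0,0,0,0.7],[0,0,0.01,0,0,0,0.7],[0,0,0.007,0,0,0,0.7],[0,0,0.006,0,0,0,0.7],[0,0,0,0,0,0,0.7],[0,0,0,0,0,0,0.7]]]'
python3 d.py 0.551 -0.199 0.017 1.602
python3 - <<'E'
from h import *
m=monitor.sense(); s=snap('side'); P=cloud(s).reshape(-1,3); P=P[~np.isnan(P[:,0])]
t=m['tcp_pos']; q=P[(abs(P[:,1]-t[1])<.03)&(abs(P[:,0]-t[0])<.075)&(P[:,2]<.08)]
for z in np.arange(.0,.08,.006):
    w=q[(q[:,2]>z)&(q[:,2]<z+.006)]
    if len(w): print(z.round(3),len(w),w[:,0].min().round(3),w[:,0].max().round(3),w[:,1].min().round(3),w[:,1].max().round(3))
E
```

```text
t: 4.2
tcp_pos: [0.5389, 0.1018, 0.0179]
tool_rot: [0.696, 0.718, 0.001, 0.001]
force: [1.0, 0.1, 0.2]
finger_gap: 0.703
gripper_force: 0.0
t 4.2 tcp [0.5389 0.1018 0.0179] yaw 1.6028 gap 0.703 F [1.  0.1 0.2] q [-0.02  0.78  1.77 -0.    0.58 -0.05]
shift at target yaw [-0.3763  0.0034  0.0012] n50 6.02049977559378
turn units [0.017 0.001 0.007]
0.0 403 0.464 0.614 0.072 0.132
0.012 10 0.497 0.576 0.108 0.116
0.018 14 0.494 0.578 0.108 0.115
0.024 17 0.494 0.58 0.073 0.116
0.03 16 0.494 0.58 0.107 0.116
0.036 18 0.494 0.58 0.105 0.116
0.042 12 0.494 0.573 0.103 0.118
0.048 13 0.481 0.592 0.108 0.117
0.054 38 0.478 0.599 0.093 0.12
0.06 85 0.475 0.599 0.091 0.119
0.066 36 0.475 0.598 0.09 0.119
0.072 53 0.473 0.598 0.089 0.124
0.078 27 0.476 0.6 0.096 0.122
```

```bash
python3 -m pendant '[[[-0.015,0,0.004,0,0,0,0.7],[-0.0125,0,0,0,0,0,0.7],[-0.01,0,0,0,0,0,0.7],[-0.01,0,0,0,0,0,0.7],[-0.0125,0,0,0,0,0,0.7],[-0.015,0,0,0,0,0,0.7],[-0.015,0.0005,0,0,0,0,0.7],[-0.015,0.0005,0,0,0,0,0.7],[-0.015,0.0005,0,0,0,0,0.7],[-0.015,0.0005,0,0,0,0,0.7],[-0.015,0.0005,0,0,0,0,0.7],[-0.015,0.0005,0,0,0,0,0.7],[-0.015,0,0,0,0,0,0.7],[-0.015,0,0,0,0,0,0.7],[-0.015,0,0,0,0,0,0.7],[-0.015,0,0,0,0,0,0.7],[-0.0125,0,0,0,0,0,0.7],[-0.01,0,0,0,0,0,0.7],[-0.0075,0,0,0,0,0,0.7],[-0.005,0,0,0,0,0,0.7]]]'
cat > dish.py <<'E'
from m import *
for n in('side','wrist','top'):
    s=snap(n); C=cloud(s); P=C.reshape(-1,3); P=P[~np.isnan(P[:,0])]
    c=np.array([.55,-.285]); t=monitor.sense()['tcp_pos'][:2]
    if np.linalg.norm(t-np.array([.551,-.199]))<.15: c=t+np.array([.003,-.086])
    for _ in range(3):
        q=P[(abs(np.hypot(P[:,0]-c[0],P[:,1]-c[1])-.078)<.02)&(P[:,2]>.016)&(P[:,2]<.027)&(P[:,1]<c[1]+.055)]
        f=fitc(q,.079); c=f[:2]
    print(n,len(q),f)
E
python3 dish.py; python3 d.py 0.551 -0.199 0.0145 1.602
```

```text
t: 6.25
tcp_pos: [0.5471, -0.1066, 0.0137]
tool_rot: [0.696, 0.718, -0.0, -0.0]
force: [0.9, 3.1, 1.1]
finger_gap: 0.705
gripper_force: 1.3
side 100 [ 0.5445 -0.1875  0.05  ]
wrist 672 [ 0.5485 -0.1967  0.05  ]
top 138 [ 0.4848 -0.3097  0.05  ]
t 6.4 tcp [ 0.5474 -0.1066  0.0137] yaw 1.6029 gap 0.702 F [-1.   0.5 -1.4] q [-0.39  0.8   1.75 -0.    0.6  -0.42]
shift at target yaw [-0.1155  0.0009 -0.001 ] n50 1.848924631142217
turn units [0.003 0.006 0.008]
```

```bash
python3 -m pendant '[[[-0.0075,0,0,0,0,0,0.7],[-0.0125,0,0,0,0,0,0.7],[-0.0125,0,0,0,0,0,0.7],[-0.0125,0,0,0,0,0,0.7],[-0.0125,0.0004,0,0,0,0,0.7],[-0.0125,0.0004,0,0,0,0,0.7],[-0.0125,0,0,0,0,0,0.7],[-0.01,0,0,0,0,0,0.7],[-0.0075,0,0,0,0,0,0.7],[-0.005,0,0,0,0,0,0.7],[-0.0025,0,0,0,0,0,0.7],[0,0,0,0,0,0,0.7]]]'
python3 dish.py; python3 d.py 0.551 -0.199 0.0145 1.602
python3 - <<'E'
from h import *
s=load('side'); save(cv2.resize(s['pixels'][90:290,180:400],(770,600)[:2],interpolation=cv2.INTER_CUBIC) if 0 else cv2.resize(s['pixels'][90:270,220:400],(600,600),interpolation=cv2.INTER_CUBIC),'s2.png')
for n in('side','top'):
    C=cloud(load(n)); P=C.reshape(-1,3); P=P[~np.isnan(P[:,0])]
    q=P[(P[:,2]>.163)&(P[:,2]<.205)&(abs(P[:,1]+.31)<.06)&(P[:,0]>.52)&(P[:,0]<.70)]
    c=q[:,:2]; a=np.polyfit(c[:,0],c[:,1],1); r=abs(np.polyval(a,c[:,0])-c[:,1])<.008; a=np.polyfit(c[r,0],c[r,1],1)
    q=q[r]; 
    print(n,len(q),'yaw',np.arctan(a[0]).round(4),'y@.55',np.polyval(a,.55).round(4),'xmin',q[:,0].min().round(4),'xmax',q[:,0].max().round(4))
    f=P[(abs(P[:,0]-.69)<.04)&(abs(P[:,1]+.335)<.04)&(P[:,2]>.02)&(P[:,2]<.15)]; print('post',np.median(f,0).round(4),len(f))
    bins=np.arange(.525,.6,.006); print([(b.round(3),np.median(q[abs(q[:,0]-b)<.003,2]).round(4)) for b in bins])
E
```

```text
t: 7.6
tcp_pos: [0.5506, -0.1924, 0.0137]
tool_rot: [0.696, 0.718, -0.0, 0.0]
force: [-0.0, 1.6, 1.1]
finger_gap: 0.702
gripper_force: 0.5
side 80 [ 0.4078 -0.3341  0.05  ]
wrist 687 [ 0.552 -0.282  0.05 ]
top 44 [ 0.4744 -0.4118  0.05  ]
t 7.75 tcp [ 0.5507 -0.1922  0.0138] yaw 1.6031 gap 0.702 F [-0.3  0.8  0.3] q [-0.53  0.81  1.68 -0.    0.65 -0.56]
shift at target yaw [-0.0085  0.0001 -0.0009] n50 0.13671624795145948
turn units [0.003 0.005 0.009]
side 47 yaw -0.352 y@.55 -0.2844 xmin 0.637 xmax 0.6915
post [ 0.6906 -0.337   0.0754] 92
[(np.float64(0.525), np.float64(nan)), (np.float64(0.531), np.float64(nan)), (np.float64(0.537), np.float64(nan)), (np.float64(0.543), np.float64(nan)), (np.float64(0.549), np.float64(nan)), (np.float64(0.555), np.float64(nan)), (np.float64(0.561), np.float64(nan)), (np.float64(0.567), np.float64(nan)), (np.float64(0.573), np.float64(nan)), (np.float64(0.579), np.float64(nan)), (np.float64(0.585), np.float64(nan)), (np.float64(0.591), np.float64(nan)), (np.float64(0.597), np.float64(nan))]
top 108 yaw -0.3647 y@.55 -0.2862 xmin 0.5778 xmax 0.6917
post [ 0.6883 -0.3389  0.0546] 68
[(np.float64(0.525), np.float64(nan)), (np.float64(0.531), np.float64(nan)), (np.float64(0.537), np.float64(nan)), (np.float64(0.543), np.float64(nan)), (np.float64(0.549), np.float64(nan)), (np.float64(0.555), np.float64(nan)), (np.float64(0.561), np.float64(nan)), (np.float64(0.567), np.float64(nan)), (np.float64(0.573), np.float64(nan)), (np.float64(0.579), np.float64(0.1928)), (np.float64(0.585), np.float64(0.195)), (np.float64(0.591), np.float64(0.1928)), (np.float64(0.597), np.float64(0.1921))]
  return _methods._mean(a, axis=axis, dtype=dtype,
  ret = ret.dtype.type(ret / rcount)
```

View pics/s2.png

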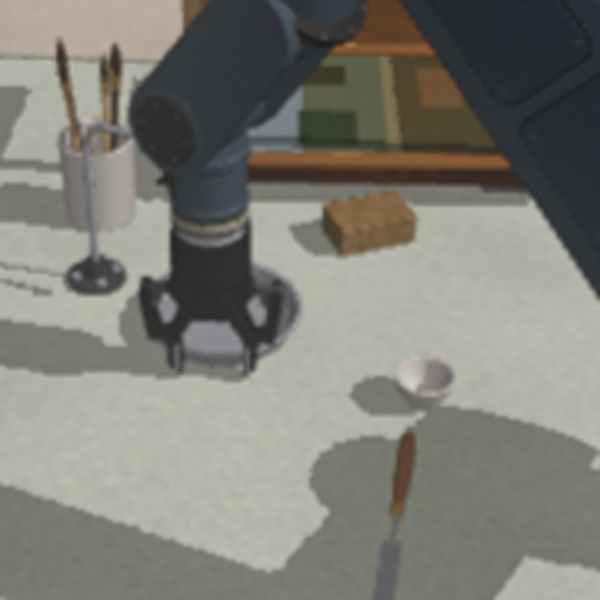

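The dish sits under the hook and the arm hides its exact position. I back off and measure.

```bash
python3 -m pendant '[[[0.0125,0,0,0,0,0,0.7],[0.05,0,0,0,0,0,0.7],[0.06,0,0,0,0,0,0.7],[0.06,0,-0.02,0,0,0,0.7],[0.03,0,-0.06,0,0,0,0.7],[0,0,-0.06,0,0,0,0.7],[0,0,-0.06,0,0,0,0.7],[0,0,0,0,0,0,0.7]]]'
cat > hk.py <<'E'
from m import *
for n in('side','top','wrist'):
    s=snap(n); P=cloud(s).reshape(-1,3); P=P[~np.isnan(P[:,0])]; c=np.array([.55,-.283])
    q=P[(abs(np.hypot(P[:,0]-c[0],P[:,1]-c[1])-.076)<.025)&(P[:,2]>.017)&(P[:,2]<.026)]
    if len(q)>20: print(n,'dish',len(q),fitc(q),fitc(q,.079))
    q=P[(P[:,2]>.163)&(P[:,2]<.202)&(abs(P[:,1]+.31)<.06)&(P[:,0]>.515)&(P[:,0]<.70)]
    if len(q)<20: continue
    a=np.polyfit(q[:,0],q[:,1],1); r=abs(np.polyval(a,q[:,0])-q[:,1])<.007; q=q[r];a=np.polyfit(q[:,0],q[:,1],1)
    print('hook',len(q),np.arctan(a[0]).round(4),'y@.55',np.polyval(a,.55).round(4),'x',q[:,0].min().round(4),q[:,0].max().round(4),[(round(b,3),np.median(q[abs(q[:,0]-b)<.004,2]).round(4)) for b in np.arange(.53,.6,.006) if (abs(q[:,0]-b)<.004).any()])
E
python3 hk.py 2>/dev/null; python3 d.py .55 -.3 .02
```

```text
t: 8.55
tcp_pos: [0.5496, -0.0242, 0.1768]
tool_rot: [0.695, 0.719, 0.004, 0.007]
force: [1.4, -0.1, -0.3]
finger_gap: 0.698
gripper_force: 0.0
side dish 122 [ 0.5484 -0.273   0.0794] [ 0.548  -0.2727  0.05  ]
hook 55 -0.3624 y@.55 -0.2833 x 0.5298 0.6931 [(np.float64(0.53), np.float64(0.1935)), (np.float64(0.536), np.float64(0.1941))]
top dish 318 [ 0.5488 -0.2763  0.0785] [ 0.5488 -0.2763  0.05  ]
hook 160 -0.3717 y@.55 -0.2854 x 0.5304 0.6929 [(np.float64(0.53), np.float64(0.1987)), (np.float64(0.536), np.float64(0.1904)), (np.float64(0.542), np.float64(0.1805)), (np.float64(0.548), np.float64(0.1756)), (np.float64(0.554), np.float64(0.175)), (np.float64(0.56), np.float64(0.1776)), (np.float64(0.566), np.float64(0.1826)), (np.float64(0.572), np.float64(0.1864)), (np.float64(0.578), np.float64(0.1913)), (np.float64(0.584), np.float64(0.1925)), (np.float64(0.59), np.float64(0.1914)), (np.float64(0.596), np.float64(0.1912))]
wrist dish 826 [ 0.5508 -0.2754  0.0801] [ 0.5508 -0.2741  0.05  ]
t 8.7 tcp [ 0.5448 -0.0238  0.1703] yaw 1.6032 gap 0.7 F [-0.5 -0.4 -0.9] q [-0.25  0.52  1.71 -0.    0.91 -0.28]
shift at target yaw [-0.3453 -0.0046  0.1879] n50 6.289366660348453
turn units [0.001 0.001 0.   ]
```

```bash
python3 -m pendant '[[[0,0,0.06,0,0,0,0.7],[-0.02,0,0.058,0,0,0,0.7],[-0.04,0.001,0.05,0,0,0,0.7],[-0.04,0.001,0.0265,0,0,0,0.7],[-0.04,0.001,0,0,0,0,0.7],[-0.04,0,0,0,0,0,0.7],[-0.02,0,0,0,0,0,0.7],[0,0,0,0,0,0,0.7],[0,0,0,0,0,0,0.7]]]'
python3 d.py .5525 -.2015 .0145 1.603
```

```text
t: 9.6
tcp_pos: [0.5514, -0.1823, 0.0147]
tool_rot: [0.696, 0.718, -0.0, -0.002]
force: [-0.4, 0.6, -0.3]
finger_gap: 0.697
gripper_force: 0.0
t 9.6 tcp [ 0.5514 -0.1823  0.0147] yaw 1.6019 gap 0.697 F [-0.4  0.6 -0.3] q [-0.51  0.81  1.68  0.    0.65 -0.54]
shift at target yaw [-0.024   0.0006  0.0003] n50 0.3843799917430755
turn units [-0.021 -0.016 -0.009]
```

```bash
python3 -m pendant '[[[-0.006,0.0006,0,0,0,0,0.7],[-0.006,0,0,0,0,0,0.7],[-0.005,0,0,0,0,0,0.7],[-0.004,0,0,0,0,0,0.7],[-0.0032,0,0,0,0,0,0.7],[0,0,0,0,0,0,0.7]]]'
python3 -m pendant '[[[0.0125,0,0,0,0,0,0.7],[0.05,0,0,0,0,0,0.7],[0.06,0,0,0,0,0,0.7],[0.055,0,-0.03,0,0,0,0.7],[0.03,0,-0.055,0,0,0,0.8],[0,0,-0.06,0,0,0,0.9],[0,0,-0.06,0,0,0,0.95],[0,0,0,0,0,0,0.95]]]'
python3 hk.py 2>/dev/null; python3 d.py .5075 .2875 .235 .485
```

```text
t: 10.2
tcp_pos: [0.5535, -0.2029, 0.0156]
tool_rot: [0.696, 0.718, -0.0, -0.0]
force: [-1.7, 1.1, 0.2]
finger_gap: 0.702
gripper_force: 0.9
t: 11.0
tcp_pos: [0.5533, -0.0373, 0.1864]
tool_rot: [0.695, 0.719, 0.004, 0.007]
force: [0.7, -0.5, 1.0]
finger_gap: 0.946
gripper_force: 0.0
side dish 167 [ 0.5509 -0.2837  0.0789] [ 0.5508 -0.2838  0.05  ]
hook 54 -0.3478 y@.55 -0.2849 x 0.5299 0.6924 [(np.float64(0.53), np.float64(0.1912)), (np.float64(0.536), np.float64(0.1886))]
top dish 330 [ 0.5514 -0.2866  0.0787] [ 0.5514 -0.2865  0.05  ]
hook 161 -0.3717 y@.55 -0.2854 x 0.5317 0.6914 [(np.float64(0.53), np.float64(0.1947)), (np.float64(0.536), np.float64(0.1898)), (np.float64(0.542), np.float64(0.1815)), (np.float64(0.548), np.float64(0.1757)), (np.float64(0.554), np.float64(0.1755)), (np.float64(0.56), np.float64(0.1785)), (np.float64(0.566), np.float64(0.1864)), (np.float64(0.572), np.float64(0.1874)), (np.float64(0.578), np.float64(0.1901)), (np.float64(0.584), np.float64(0.192)), (np.float64(0.59), np.float64(0.1953)), (np.float64(0.596), np.float64(0.1919))]
wrist dish 982 [ 0.5532 -0.2849  0.0793] [ 0.5532 -0.2845  0.05  ]
t 11.15 tcp [ 0.5483 -0.0367  0.1796] yaw 1.6031 gap 0.95 F [-0.8 -0.7 -0. ] q [-0.27  0.51  1.69 -0.    0.94 -0.3 ]
shift at target yaw [ 0.1438 -0.3823 -0.0692] n50 6.628581559370448
turn units [ 8.000e-03 -0.000e+00  9.318e+00]
```

```bash
python3 -m pendant '[[[0,0,-0.01,0,0,1,1],[0,0,-0.01,0,0,1,1],[0,0,-0.01,0,0,1,1],[0,0,-0.01,0,0,1,1],[0,0,-0.01,0,0,1,1],[0,0,-0.01,0,0,1,1],[0,0,-0.0092,0,0,1,1],[0,0,0,0,0,1,1],[0,0,0,0,0,1,1],[0,0,0,0,0,0.32,1],[0.018,-0.0478,0,0,0,0,1],[0.018,-0.0478,0,0,0,0,1],[0.018,-0.0478,0,0,0,0,1],[0.018,-0.0478,0,0,0,0,1],[0.018,-0.0478,0,0,0,0,1],[0.018,-0.0478,0,0,0,0,1],[0.018,-0.0478,0,0,0,0,1],[0.018,-0.0478,0,0,0,0,1],[0,0,0,0,0,0,1],[0,0,0,0,0,0,1]]]'
python3 - <<'E'
from m import *
s=snap('wrist'); P=cloud(s).reshape(-1,3); P=P[~np.isnan(P[:,0])]; c=np.array([.5075,.2875])
r=np.hypot(*(P[:,:2]-c).T)
for a,b,R0,w in((.149,.156,.0,.03),(.074,.083,.057,.015),(.128,.146,.021,.01)):
    q=P[(abs(r-R0)<w)&(P[:,2]>a)&(P[:,2]<b)]; print(a,len(q),fitc(q) if len(q)>10 else '',q.mean(0).round(4))
save(s['pixels'],'w2.png')
E
python3 d.py .5075 .2875 .139 .485
```

```text
t: 13.15
tcp_pos: [0.5068, 0.2876, 0.2325]
tool_rot: [0.971, 0.241, -0.002, 0.001]
force: [0.5, 0.0, 0.1]
finger_gap: 1.0
gripper_force: 0.0
0.149 3298 [0.51   0.2879 0.0145] [0.5102 0.2881 0.153 ]
0.074 56 [568.3035 304.0621 643.8944] [0.556  0.3123 0.0797]
0.128 369 [535.6785 287.2706 607.2428] [0.524  0.2955 0.1385]
t 13.2 tcp [0.5073 0.2867 0.2329] yaw 0.4846 gap 1.003 F [ 0.1 -0.3  0.2] q [ 0.32  0.49  1.55 -0.    1.11  1.41]
shift at target yaw [ 0.0008 -0.0008  0.1174] n50 1.8786348950904086
turn units [ 0.001  0.031 -0.003]
```

View pics/w2.png

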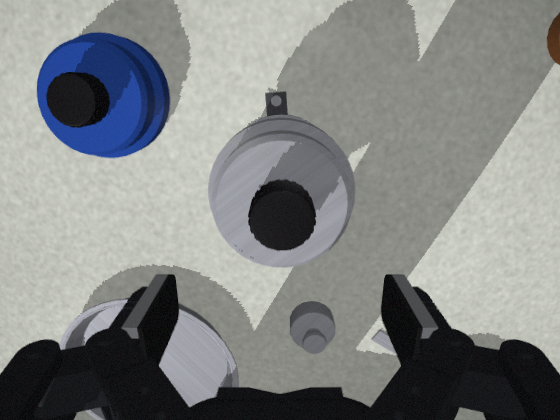

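The lid knob is at (282,215), between the finger pads at (150,310) and (408,310). I descend and grip it.

```bash
python3 -m pendant '[[[0.0025,0,0.02,0,0,0,1],[0,0,0.03,0,0,0,1],[0,0,0.03,0,0,0,1],[0,0,0.02,0,0,0,1],[0,0,0.01,0,0,0,1],[0,0,0.0074,0,0,0,1],[0,0,0,0,0,0,1],[0,0,0,0,0,0,0.4],[0,0,0,0,0,0,0.4],[0,0,0,0,0,0,0.4],[0,0,0,0,0,0,0.4],[0,0,0,0,0,0,0.4],[0,0,0,0,0,0,0.4]]]' 40; python3 d.py .509 .2877 .139
```

```text
t: 14.5
tcp_pos: [0.5104, 0.2884, 0.1419]
tool_rot: [0.971, 0.24, 0.001, 0.0]
force: [-0.2, -1.5, 6.3]
finger_gap: 0.479
gripper_force: 41.0
t 14.5 tcp [0.5104 0.2884 0.1419] yaw 0.4847 gap 0.479 F [-0.2 -1.5  6.3] q [ 0.32  0.61  1.62 -0.    0.9   1.41]
shift at target yaw [-0.002  -0.0001  0.0036] n50 0.06607487482387707
turn units [ 0.006 -0.014 -0.   ]
```

```bash
python3 -m pendant '[[[0,0,-0.003,0,0,-0.5,0.4],[0,0,-0.0006,0,0,-1,0.4],[0,0,-0.0006,0,0,-1,0.4],[0,0,-0.0006,0,0,-1,0.4],[0,0,-0.0006,0,0,-1,0.4],[0,0,-0.0006,0,0,-1,0.4],[0,0,-0.0006,0,0,-1,0.4],[0,0,-0.0006,0,0,-1,0.4],[0,0,-0.0006,0,0,-1,0.4],[0,0,0,0,0,0,0.4]]]'; python3 d.py .51 .288 .139
```

```text
t: 15.5
tcp_pos: [0.5091, 0.2882, 0.1463]
tool_rot: [0.73, 0.683, -0.001, -0.0]
force: [0.1, 0.3, -4.1]
finger_gap: 0.476
gripper_force: 42.6
t 15.5 tcp [0.5091 0.2882 0.1463] yaw 1.5041 gap 0.476 F [ 0.1  0.3 -4.1] q [0.32 0.6  1.62 0.   0.92 0.39]
shift at target yaw [-0.0002  0.0012  0.0091] n50 0.14698937173520493
turn units [-0.015  0.005 -0.   ]
```

```bash
python3 -m pendant '[[[0,0,-0.0004,0,0,-1,0.4],[0,0,-0.0005,0,0,-1,0.4],[0,0,-0.0005,0,0,-1,0.4],[0,0,-0.0005,0,0,-1,0.4],[0,0,-0.0005,0,0,-1,0.4],[0,0,-0.0005,0,0,-1,0.4],[0,0,-0.0005,0,0,-1,0.4],[0,0,-0.0005,0,0,-1,0.4],[0,0,-0.0005,0,0,-1,0.4],[0,0,-0.0005,0,0,-1,0.4],[0,0,-0.0005,0,0,-1,0.4],[0,0,-0.0005,0,0,-1,0.4],[0,0,-0.0005,0,0,-1,0.4],[0,0,-0.0005,0,0,-1,0.4],[0,0,-0.0003,0,0,-1,0.4],[0,0,0,0,0,0,0.4]]]'; python3 d.py .51 .288 .139
```

```text
t: 17.1
tcp_pos: [0.5081, 0.2876, 0.1519]
tool_rot: [-0.08, 0.997, -0.001, -0.002]
force: [-1.6, -2.0, -3.8]
finger_gap: 0.472
gripper_force: 42.6
t 17.1 tcp [0.5081 0.2876 0.1519] yaw -2.9808 gap 0.472 F [-1.6 -2.  -3.8] q [ 0.32  0.6   1.62 -0.    0.93 -1.41]
shift at target yaw [-0.0025  0.0001  0.0161] n50 0.26069832537325743
turn units [-0.012 -0.037  0.   ]
```

Turned 2.82 rad in total. I lift slowly and check the force.

```bash
python3 -m pendant '[[[0,0,-0.003,0,0,0,0.4],[0,0,-0.004,0,0,0,0.4],[0,0,-0.004,0,0,0,0.4],[0,0,0,0,0,0,0.4]]]'; python3 d.py .53 .04 .25
```

```text
t: 17.5
tcp_pos: [0.5115, 0.289, 0.1629]
tool_rot: [-0.081, 0.997, 0.001, 0.002]
force: [0.3, 1.2, -2.6]
finger_gap: 0.476
gripper_force: 42.5
t 17.5 tcp [0.5115 0.289  0.1629] yaw -2.98 gap 0.476 F [ 0.3  1.2 -2.6] q [ 0.32  0.58  1.61  0.    0.95 -1.41]
shift at target yaw [ 0.0273 -0.3109 -0.1089] n50 5.288629007710963
turn units [0.008 0.039 0.   ]
```

```bash
python3 -m pendant '[[[0,0,-0.03,0,0,0,0.4],[0,0,-0.04,0,0,0,0.4],[0,0,-0.039,0,0,0,0.4],[0,0,0,0,0,0,0.4],[0.001,-0.02,0,0,0,0,0.4],[0.002,-0.04,0,0,0,0,0.4],[0.002,-0.046,0,0,0,0,0.4],[0.002,-0.046,0,0,0,0,0.4],[0.002,-0.046,0,0,0,0,0.4],[0.002,-0.046,0,0,0,0,0.4],[0.002,-0.036,0,0,0,0,0.4],[0,-0.0206,0,0,0,0,0.4],[0,0,0,0,0,0,0.4],[0,0,0,0,0,0,0.4]]]'; python3 d.py .54 .05 .067
python3 - <<'E'
from h import *
s=snap('top'); C=cloud(s); P=C.reshape(-1,3); P=P[~np.isnan(P[:,0])]; q=P[np.hypot(P[:,0]-.508,P[:,1]-.2875)<.06]; print(len(q),np.percentile(q[:,2],[50,90,98,100]).round(4))
w=snap('side'); W=cloud(w)
k=(np.hypot(W[...,0]-.508,W[...,1]-.2875)<.032)&(W[...,2]>.085); v,u=np.nonzero(k); print(u.mean(),v.mean(),W[k].round(3).tolist()[::max(1,k.sum()//30)])
u0,v0=int(u.mean()),int(v.mean())
save(np.hstack([cv2.resize(w['pixels'][v0-35:v0+35,u0-35:u0+35],(400,400),interpolation=2),cv2.resize(s['pixels'][180:240,160:220],(400,400),interpolation=2)]),'lidoff.png')
E
```

```text
t: 18.9
tcp_pos: [0.5376, 0.0487, 0.2476]
tool_rot: [-0.08, 0.997, 0.0, -0.001]
force: [0.3, 0.6, -3.7]
finger_gap: 0.478
gripper_force: 42.6
t 18.9 tcp [0.5376 0.0487 0.2476] yaw -2.9808 gap 0.478 F [ 0.3  0.6 -3.7] q [-0.12  0.41  1.64  0.    1.09 -1.85]
shift at target yaw [-0.0032  0.0011  0.2258] n50 3.613313113044371
turn units [ 0.009 -0.02  -0.   ]
1221 [0.0374 0.0957 0.1051 0.1184]
278.18840579710144 305.5652173913044 [[0.509, 0.287, 0.114], [0.505, 0.285, 0.111], [0.511, 0.288, 0.112], [0.506, 0.289, 0.113], [0.502, 0.287, 0.111], [0.498, 0.286, 0.11], [0.487, 0.282, 0.105], [0.483, 0.281, 0.106], [0.478, 0.282, 0.106], [0.513, 0.289, 0.108], [0.508, 0.291, 0.112], [0.502, 0.288, 0.108], [0.498, 0.288, 0.11], [0.494, 0.285, 0.105], [0.489, 0.283, 0.103], [0.485, 0.284, 0.106], [0.48, 0.283, 0.105], [0.533, 0.291, 0.104], [0.528, 0.29, 0.105], [0.524, 0.291, 0.106], [0.52, 0.289, 0.104], [0.515, 0.289, 0.105], [0.51, 0.292, 0.109], [0.495, 0.289, 0.107], [0.491, 0.286, 0.103], [0.487, 0.286, 0.104], [0.537, 0.294, 0.105], [0.533, 0.293, 0.104], [0.528, 0.294, 0.106], [0.522, 0.292, 0.104], [0.517, 0.291, 0.104], [0.539, 0.294, 0.1], [0.535, 0.295, 0.103], [0.53, 0.295, 0.104], [0.537, 0.297, 0.101]]
```

View pics/lidoff.png

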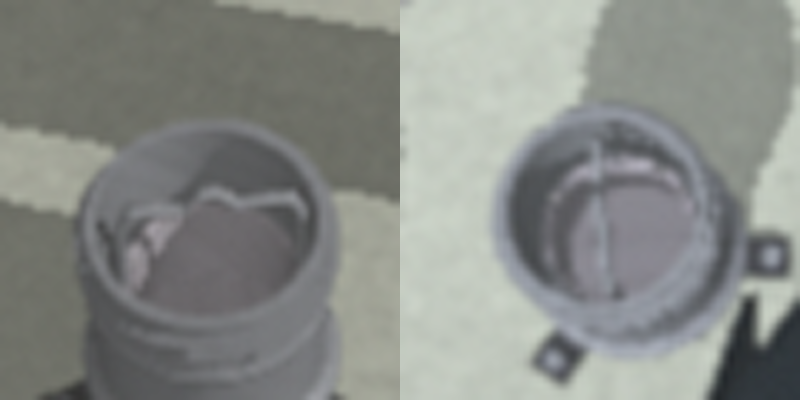

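The lid is off and held. The bail is visible in both crops: in the left one it runs across the mouth from (130,215) to (300,200) with the kink at (212,190), so it lies roughly along world x. Now I lower the lid.

```bash
python3 -m pendant '[[[0,0,0.03,0,0,0,0.4],[0,0,0.045,0,0,0,0.4],[0,0,0.045,0,0,0,0.4],[0,0,0.045,0,0,0,0.4],[0,0,0.03,0,0,0,0.4],[0,0,0.015,0,0,0,0.4],[0,0,0.006,0,0,0,0.4],[0,0,0.003,0,0,0,0.4],[0,0,0.003,0,0,0,0.4],[0,0,0,0,0,0,0.4]]]'; python3 d.py .54 .05 .067
```

```text
t: 20.0
tcp_pos: [0.5392, 0.0493, 0.0722]
tool_rot: [-0.081, 0.997, -0.0, 0.001]
force: [-0.1, -0.4, -2.5]
finger_gap: 0.48
gripper_force: 42.6
t 20.0 tcp [0.5392 0.0493 0.0722] yaw -2.9789 gap 0.48 F [-0.1 -0.4 -2.5] q [-0.12  0.68  1.78  0.    0.68 -1.85]
shift at target yaw [-0.0011  0.0007  0.0065] n50 0.10554037173761537
turn units [-0.004  0.016 -0.   ]
```

```bash
python3 -m pendant '[[[0,0,0.0015,0,0,0,0.4],[0,0,0.0015,0,0,0,0.4],[0,0,0.0015,0,0,0,0.4],[0,0,0,0,0,0,0.4]]]'; python3 d.py .54 .05 .067
```

```text
t: 20.4
tcp_pos: [0.5384, 0.0492, 0.0677]
tool_rot: [-0.081, 0.997, 0.0, -0.0]
force: [0.0, 0.1, -3.6]
finger_gap: 0.484
gripper_force: 42.6
t 20.4 tcp [0.5384 0.0492 0.0677] yaw -2.9791 gap 0.484 F [ 0.   0.1 -3.6] q [-0.12  0.69  1.78 -0.    0.67 -1.85]
shift at target yaw [-0.0021  0.0006  0.0008] n50 0.037098283991623446
turn units [ 0.    -0.001 -0.   ]
```

```bash
python3 -m pendant '[[[0,0,0.0012,0,0,0,0.4],[0,0,0.0008,0,0,0,0.4],[0,0,0,0,0,0,0.4]]]'; python3 d.py .54 .05 .067
```

```text
t: 20.7
tcp_pos: [0.5387, 0.0492, 0.0669]
tool_rot: [-0.081, 0.997, -0.0, 0.0]
force: [-1.3, -0.7, 4.6]
finger_gap: 0.477
gripper_force: 43.5
t 20.7 tcp [0.5387 0.0492 0.0669] yaw -2.979 gap 0.477 F [-1.3 -0.7  4.6] q [-0.12  0.69  1.78 -0.    0.67 -1.85]
shift at target yaw [-0.0018  0.0007 -0.0001] n50 0.030214960636230605
turn units [-0.002  0.005 -0.   ]
```

```bash
python3 -m pendant '[[[0,0,0,0,0,0,0.6],[0,0,0,0,0,0,0.9],[0,0,0,0,0,0,1],[0,0,-0.006,0,0,0,1],[0,0,-0.03,0,0,0,1],[0,0,-0.06,0,0,0,1],[0,0,-0.06,0,0,0,1],[0,0,-0.05,0,0,1,1],[0,0,-0.02,0,0,1,0.8],[0,0,0,0,0,1,0.5],[0,0,0,0,0,1,0.3],[0,0,0,0,0,1,0.3],[0,0,0,0,0,1,0.3],[0,0,0,0,0,1,0.3],[0,0,0,0,0,1,0.3],[0,0,0,0,0,1,0.3],[0,0,0,0,0,1,0.3],[0,0,0,0,0,1,0.3],[0,0,0,0,0,1,0.3],[0,0,0,0,0,1,0.3]]]'
python3 -m pendant '[[[0,0,0,0,0,1,0.3],[0,0,0,0,0,1,0.3],[0,0,0,0,0,1,0.3],[0,0,0,0,0,1,0.3],[0,0,0,0,0,1,0.3],[0,0,0,0,0,1,0.3],[0,0,0,0,0,1,0.3],[0,0,0,0,0,1,0.3],[0,0,0,0,0,1,0.3],[0,0,0,0,0,1,0.3],[0,0,0,0,0,1,0.3],[0,0,0,0,0,1,0.3],[0,0,0,0,0,0.9,0.3],[0,0,0,0,0,0,0.3]]]'; python3 d.py .509 .288 .23 .2
```

```text
t: 22.7
tcp_pos: [0.5383, 0.0494, 0.2471]
tool_rot: [0.645, 0.764, -0.0, -0.0]
force: [0.1, 0.2, -0.3]
finger_gap: 0.301
gripper_force: 0.0
t: 24.1
tcp_pos: [0.5383, 0.0493, 0.2471]
tool_rot: [0.995, 0.098, -0.0, -0.0]
force: [0.1, 0.6, 0.5]
finger_gap: 0.301
gripper_force: 0.0
t 24.1 tcp [0.5383 0.0493 0.2471] yaw 0.1964 gap 0.301 F [0.1 0.6 0.5] q [-0.12  0.41  1.64  0.    1.09  1.26]
shift at target yaw [ 0.0234 -0.2997  0.0213] n50 4.821338214628319
turn units [-0.    0.   -0.03]
```

```bash
python3 -m pendant '[[[0.003,-0.03,0,0,0,0,0.2],[0.003,-0.04,0,0,0,0,0.2],[0.003,-0.05,0,0,0,0,0.2],[0.003,-0.05,0,0,0,0,0.2],[0.003,-0.05,0,0,0,0,0.2],[0.003,-0.04,0,0,0,0,0.2],[0.003,-0.03,0,0,0,0,0.2],[0.0024,-0.0097,0,0,0,0,0.2],[0,0,0,0,0,0,0.2],[0,0,0,0,0,0,0.2]]]'
cat > bail.py <<'E'
from m import *
for n in('wrist','side','top'):
    s=snap(n); P=cloud(s).reshape(-1,3); P=P[~np.isnan(P[:,0])]; c=np.array([.508,.2885])
    q=P[(np.hypot(*(P[:,:2]-c).T)<.038)&(P[:,2]>.097)&(P[:,2]<.118)]
    if len(q)<15: print(n,len(q)); continue
    d=q[:,:2]
    for _ in range(4):
        m0=np.median(d,0) if _==0 else d.mean(0); u=np.linalg.svd(d-d.mean(0),full_matrices=0)[2][0]; u*=np.sign(u[0])
        nn=np.array([-u[1],u[0]]); d=d[abs((d-d.mean(0))@nn)<.006]
    s0=(d-c)@u; print(n,len(d),'yaw',np.arctan2(u[1],u[0]).round(3),'pt nearest c',(c+((d.mean(0)-c)@nn)*nn).round(4),'span',s0.min().round(4),s0.max().round(4))
    sa=(q[:,:2]-c)@u
    print([(round(b,3),np.median(q[abs(sa-b)<.002,2]).round(4)) for b in np.arange(-.034,.036,.004) if (abs(sa-b)<.002).any()])
    r=P[(abs(np.hypot(*(P[:,:2]-c).T)-.0455)<.006)&(P[:,2]>.088)&(P[:,2]<.1)]; print('rim',len(r),fitc(r))
    if n=='wrist': save(s['pixels'],'w3.png')
E
python3 bail.py; python3 d.py .53 .29 .108 .2
```

```text
t: 25.1
tcp_pos: [0.5102, 0.2872, 0.2468]
tool_rot: [0.995, 0.098, -0.0, 0.0]
force: [0.1, 0.2, 0.1]
finger_gap: 0.2
gripper_force: 0.0
wrist 560 yaw 0.216 pt nearest c [0.5085 0.2863] span -0.0366 0.0367
[(np.float64(-0.034), np.float64(0.1057)), (np.float64(-0.03), np.float64(0.1065)), (np.float64(-0.026), np.float64(0.1062)), (np.float64(-0.022), np.float64(0.1061)), (np.float64(-0.018), np.float64(0.1059)), (np.float64(-0.014), np.float64(0.1064)), (np.float64(-0.01), np.float64(0.1084)), (np.float64(-0.006), np.float64(0.113)), (np.float64(-0.002), np.float64(0.1138)), (np.float64(0.002), np.float64(0.1136)), (np.float64(0.006), np.float64(0.1102)), (np.float64(0.01), np.float64(0.1071)), (np.float64(0.014), np.float64(0.1064)), (np.float64(0.018), np.float64(0.106)), (np.float64(0.022), np.float64(0.1062)), (np.float64(0.026), np.float64(0.1062)), (np.float64(0.03), np.float64(0.1061)), (np.float64(0.034), np.float64(0.1008))]
rim 3075 [0.5097 0.2879 0.046 ]
side 79 yaw 0.225 pt nearest c [0.508  0.2885] span -0.0373 0.0341
[(np.float64(-0.034), np.float64(0.1046)), (np.float64
[... 1071 characters left out ...]
048)), (np.float64(-0.006), np.float64(0.1126)), (np.float64(-0.002), np.float64(0.1118)), (np.float64(0.002), np.float64(0.1075)), (np.float64(0.006), np.float64(0.108)), (np.float64(0.01), np.float64(0.1066)), (np.float64(0.014), np.float64(0.1086)), (np.float64(0.018), np.float64(0.1044)), (np.float64(0.022), np.float64(0.1058)), (np.float64(0.026), np.float64(0.1063)), (np.float64(0.03), np.float64(0.1042)), (np.float64(0.034), np.float64(0.0992))]
rim 93 [0.5076 0.2852 0.0458]
t 25.25 tcp [0.5104 0.2868 0.2469] yaw 0.1948 gap 0.201 F [ 0.  -0.   0.4] q [ 0.32  0.47  1.53 -0.    1.14  1.7 ]
shift at target yaw [0.0248 0.0009 0.1736] n50 2.806069585497967
turn units [ 0.003  0.003 -0.043]
```

View pics/w3.png

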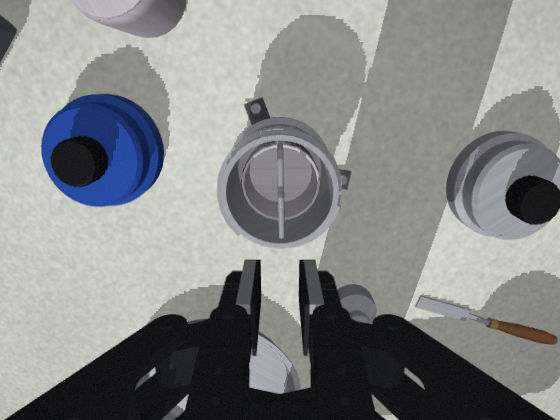

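The bail runs vertically in the wrist view, from (281,143) to (281,235), and lines up with the gap between the fingers. I pinch the far shoulder.

```bash
python3 -m pendant '[[[0,0,0,0,0,-0.176,0.2],[0.0251,0,0.02,0,0,0,0.2],[0,0,0.04,0,0,0,0.2],[0,0,0.04,0,0,0,0.2],[0,0,0.04,0,0,0,0.2],[0,0,0.02,0,0,0,0.2],[0,0,0.01,0,0,0,0.2],[0,0,0.0074,0,0,0,0.2],[0,0,0,0,0,0,0.2],[0,0,0,0,0,0,0.2]]]'; python3 d.py .530 .2912 .105 .216
```

```text
t: 26.25
tcp_pos: [0.5305, 0.2926, 0.106]
tool_rot: [0.994, 0.108, 0.001, -0.0]
force: [-0.4, 0.2, 0.7]
finger_gap: 0.2
gripper_force: 0.0
t 26.25 tcp [0.5305 0.2926 0.106 ] yaw 0.2174 gap 0.2 F [-0.4  0.2  0.7] q [ 0.32  0.68  1.59 -0.    0.86  1.67]
shift at target yaw [-0.001   0.0016  0.0012] n50 0.035260670177863246
turn units [-0.002 -0.017  0.011]
```

```bash
python3 -m pendant '[[[0,0.001,0.001,0,0,0,0.1],[0,0,0,0,0,0,0],[0,0,0,0,0,0,0],[0,0,0,0,0,0,0],[0,0,0,0,0,0,0],[0,0,0,0,0,0,0]]]' 60; python3 d.py .530 .2912 .105 .216
python3 -m pendant '[[[0,0,-0.005,0,0,0,0],[0,0,-0.01,0,0,0,0],[0,0,-0.01,0,0,0,0],[0,0,0,0,0,0,0]]]'; python3 d.py .530 .2912 .25 .216
```

```text
t: 26.85
tcp_pos: [0.5309, 0.2917, 0.1051]
tool_rot: [0.994, 0.109, 0.001, -0.0]
force: [-0.1, -0.7, 6.3]
finger_gap: 0.027
gripper_force: 59.3
t 26.85 tcp [0.5309 0.2917 0.1051] yaw 0.2175 gap 0.027 F [-0.1 -0.7  6.3] q [ 0.32  0.68  1.6  -0.    0.86  1.67]
shift at target yaw [-0.0012  0.0004  0.0002] n50 0.021068814861512113
turn units [ 0.001 -0.02   0.013]
t: 27.25
tcp_pos: [0.5305, 0.2921, 0.1254]
tool_rot: [0.994, 0.109, 0.001, -0.0]
force: [-0.6, 0.3, -1.3]
finger_gap: 0.026
gripper_force: 58.7
t 27.25 tcp [0.5305 0.2921 0.1254] yaw 0.2175 gap 0.026 F [-0.6  0.3 -1.3] q [0.32 0.65 1.58 0.   0.9  1.67]
shift at target yaw [-0.0008  0.0009 -0.1557] n50 2.491699410787825
turn units [-0.003 -0.019  0.012]
```

```bash
python3 -m pendant '[[[0,0,-0.02,0,0,0,0],[0,0,-0.03,0,0,0,0],[0,0,-0.035,0,0,0,0],[0,0,-0.035,0,0,0,0],[0,0,-0.025,0,0,0,0],[0,0,-0.015,0,0,0,0],[0,0,0,0,0,0,0]]]'; python3 d.py .530 .2912 .25 .216
python3 - <<'E'
from h import *
s=snap('side'); save(cv2.resize(s['pixels'][120:330,180:390],(600,600),interpolation=2),'s4.png')
C=cloud(s); 
P=C.reshape(-1,3); P=P[~np.isnan(P[:,0])]
m=monitor.sense(); q=P[(np.hypot(P[:,0]-.5085,P[:,1]-.2865)<.06)&(P[:,2]>.11)]
for z in np.arange(.13,.27,.008):
    w=q[abs(q[:,2]-z)<.004]
    if len(w): print(z.round(3),len(w),w[:,0].min().round(3),w[:,0].max().round(3),np.median(w[:,1]).round(3))
E
```

```text
t: 27.95
tcp_pos: [0.5307, 0.292, 0.2538]
tool_rot: [0.994, 0.109, 0.002, -0.0]
force: [0.8, -0.2, -2.1]
finger_gap: 0.027
gripper_force: 58.6
t 27.95 tcp [0.5307 0.292  0.2538] yaw 0.2174 gap 0.027 F [ 0.8 -0.2 -2.1] q [0.32 0.49 1.48 0.   1.17 1.67]
shift at target yaw [-0.001   0.0009  0.0048] n50 0.07964955949229341
turn units [-0.004 -0.03   0.012]
0.154 125 0.473 0.536 0.273
0.162 244 0.473 0.537 0.272
0.17 145 0.471 0.538 0.29
0.178 147 0.471 0.539 0.281
0.186 166 0.471 0.54 0.28
0.194 163 0.47 0.539 0.294
0.202 208 0.468 0.542 0.298
0.21 25 0.47 0.542 0.296
0.218 11 0.47 0.541 0.283
0.226 11 0.47 0.543 0.296
0.234 11 0.471 0.543 0.295
0.242 22 0.469 0.542 0.298
0.25 50 0.471 0.54 0.298
0.258 65 0.475 0.539 0.291
0.266 21 0.501 0.533 0.307
```

View pics/s4.png

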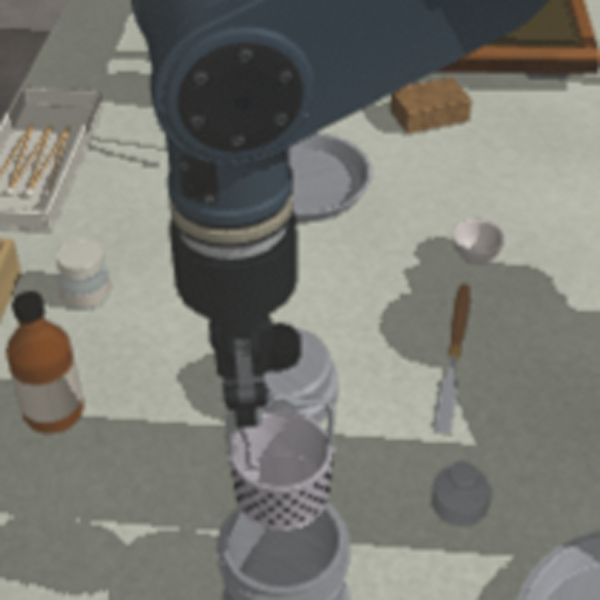

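The strainer hangs level from the gripper, clear of the canister, with the cup bottom at about z 0.153. I turn it to the hook's direction and carry it over.

```bash
python3 -m pendant '[[[0,0,0,0,0,-0.4,0],[0,0,0,0,0,-0.8,0],[0,0,0,0,0,-0.8,0],[0,0,0,0,0,-0.8,0],[0,0,0,0,0,-0.8,0],[0,0,0,0,0,-0.8,0],[0,0,0,0,0,-0.8,0],[0,0,0,0,0,-0.8,0],[0,0,0,0,0,-0.8,0],[0,0,0,0,0,-0.8,0],[0,0,0,0,0,-0.44,0],[0,0,0,0,0,-0.2,0],[0,0,0,0,0,0,0]]]'
python3 -m pendant '[[[-0.01,0.003,0,0,0,0,0],[-0.025,0.008,0,0,0,0,0],[-0.04,0.012,0,0,0,0,0],[-0.045,0.014,0,0,0,0,0],[-0.045,0.014,0,0,0,0,0],[-0.045,0.014,0,0,0,0,0],[-0.045,0.014,0,0,0,0,0],[-0.045,0.014,0,0,0,0,0],[-0.045,0.014,0,0,0,0,0],[-0.045,0.014,0,0,0,0,0],[-0.045,0.014,0,0,0,0,0],[-0.045,0.014,0,0,0,0,0],[-0.045,0.014,0,0,0,0,0],[-0.045,0.013,0,0,0,0,0],[-0.035,0.011,0,0,0,0,0],[-0.02,0.006,0,0,0,0,0],[-0.01,0,0,0,0,0,0],[0,0,0,0,0,0,0],[0,0,0,0,0,0,0]]]'; python3 d.py .4936 -.239 .206 1.206
```

```text
t: 29.3
tcp_pos: [0.5292, 0.2914, 0.2507]
tool_rot: [0.824, 0.567, -0.001, -0.0]
force: [0.6, 0.5, -2.0]
finger_gap: 0.031
gripper_force: 58.6
t: 31.2
tcp_pos: [0.4926, -0.2366, 0.252]
tool_rot: [0.823, 0.567, 0.0, -0.001]
force: [-1.2, 0.8, -0.3]
finger_gap: 0.029
gripper_force: 58.7
t 31.2 tcp [ 0.4926 -0.2366  0.252 ] yaw 1.2067 gap 0.029 F [-1.2  0.8 -0.3] q [-0.65  0.41  1.62  0.    1.11 -0.29]
shift at target yaw [-0.0023  0.0022  0.0575] n50 0.9212470617987157
turn units [-0.01  -0.008  0.006]
```

```bash
python3 -m pendant '[[[-0.0023,0.0022,0.02,0,0,0,0],[0,0,0.025,0,0,0,0],[0,0,0.0125,0,0,0,0],[0,0,0,0,0,0,0],[0,0,0,0,0,0,0]]]'; python3 d.py .559 -.264 .206 1.206
cat > bh.py <<'E'
from m import *
m=monitor.sense(); T=m['tcp_pos']; yw=1.206; tx=np.array([np.cos(yw),np.sin(yw)]); ty=np.array([np.sin(yw),-np.cos(yw)])
for n in('side','wrist','top'):
    s=snap(n); P=cloud(s).reshape(-1,3); P=P[~np.isnan(P[:,0])]
    a=(P[:,:2]-T[:2])@tx; b=(P[:,:2]-T[:2])@ty; z=P[:,2]-T[2]
    k=(abs(b)<.02)&(a<-.013)&(a>-.07)&(abs(z)<.02)
    print(n,'bail kink region',k.sum(), [(round(v,3),np.median(z[k&(abs(a-v)<.002)]).round(4),np.median(b[k&(abs(a-v)<.002)]).round(4)) for v in np.arange(-.062,-.012,.004) if (k&(abs(a-v)<.002)).any()])
    c=(abs(a+.0225)<.06)&(abs(b)<.06)&(z<-.04)&(z>-.11)
    if c.sum()>20: print(' cup a',np.percentile(a[c],[1,99]).round(4),'b',np.percentile(b[c],[1,99]).round(4),'z',np.percentile(z[c],[1,99]).round(4),c.sum())
    S=np.array([.551,-.285]); hx=ty; hy=tx; u=(P[:,:2]-S)@hx; v=(P[:,:2]-S)@hy
    h=(u>-.03)&(u<.14)&(abs(v)<.015)&(P[:,2]>.16)&(P[:,2]<.205)
    if h.sum()>10: print(' hook',h.sum(),'slope',np.polyfit(u[h],v[h],1).round(4),'umin',np.percentile(u[h],1).round(4),[(round(x,3),np.median(P[h&(abs(u-x)<.003),2]).round(4)) for x in np.arange(-.024,.04,.006) if (h&(abs(u-x)<.003)).any()])
    if n=='wrist': save(s['pixels'],'w5.png')
E
python3 bh.py
```

```text
t: 31.7
tcp_pos: [0.4943, -0.2397, 0.2064]
tool_rot: [0.823, 0.568, 0.0, 0.0]
force: [1.3, 0.0, -0.7]
finger_gap: 0.029
gripper_force: 58.7
t 31.7 tcp [ 0.4943 -0.2397  0.2064] yaw 1.2071 gap 0.029 F [ 1.3  0.  -0.7] q [-0.66  0.48  1.66  0.    1.   -0.29]
shift at target yaw [0.0005 0.0864 0.0006] n50 1.3823312914460013
turn units [ 0.001 -0.001  0.009]
side bail kink region 5 [(np.float64(-0.058), np.float64(-0.0164), np.float64(0.0007)), (np.float64(-0.054), np.float64(-0.0155), np.float64(-0.0039))]
 cup a [-0.0582  0.0152] b [-0.0377  0.032 ] z [-0.0982 -0.046 ] 492
 hook 133 slope [-0.0066  0.0021] umin -0.0217 [(np.float64(-0.024), np.float64(0.1901)), (np.float64(-0.018), np.float64(0.1899)), (np.float64(-0.012), np.float64(0.1768)), (np.float64(-0.006), np.float64(0.1759)), (np.float64(-0.0), np.float64(0.1738)), (np.float64(0.006), np.float64(0.1733)), (np.float64(0.012), np.float64(0.1794)), (np.float64(0.018), np.float64(0.1832)), (np.float64(0.024), np.float64(0.1849)), (np.float64(0.03), np.float64(0.1894)), (np.float64(0.036), np.float64(0.1913))]
wrist bail kink regio
[... 630 characters left out ...]
float64(-0.014), np.float64(0.004), np.float64(0.0006))]
 cup a [-0.0439  0.0145] b [-0.0331  0.0351] z [-0.0957 -0.0463] 7800
 hook 3108 slope [-0.0185  0.0018] umin -0.0196 [(np.float64(-0.024), np.float64(0.1941)), (np.float64(-0.018), np.float64(0.1932)), (np.float64(-0.012), np.float64(0.1843)), (np.float64(-0.006), np.float64(0.178)), (np.float64(-0.0), np.float64(0.1762)), (np.float64(0.006), np.float64(0.1765)), (np.float64(0.012), np.float64(0.179)), (np.float64(0.018), np.float64(0.1844)), (np.float64(0.024), np.float64(0.1879)), (np.float64(0.03), np.float64(0.1906)), (np.float64(0.036), np.float64(0.1932))]
top bail kink region 0 []
 hook 44 slope [ 0.0125 -0.0031] umin 0.0925 []
```

View pics/w5.png

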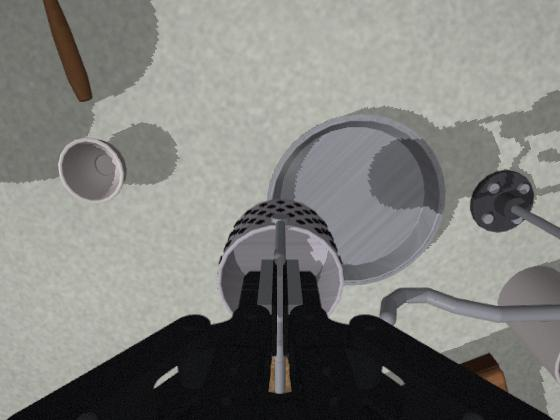

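The wrist view shows the bail wire vertical at x≈281, its kink between the pads. The hook tip is at (390,310), with the rod beyond it level with the gripper. Next I advance over the tip.

```bash
python3 -m pendant '[[[0.002,0.005,0,0,0,0,0],[0.002,0.01,0,0,0,0,0],[0,0.01,0,0,0,0,0],[0,0.01,0,0,0,0,0],[0,0.01,0,0,0,0,0],[0,0.01,0,0,0,0,0],[0,0.01,0,0,0,0,0],[0,0.01,0,0,0,0,0],[0,0.0087,0,0,0,0,0],[0,0.005,0,0,0,0,0],[0,0,0,0,0,0,0],[0,0,0,0,0,0,0]]]'; python3 d.py .5617 -.262 .1735 1.206; python3 bh.py
```

```text
t: 33.05
tcp_pos: [0.5611, -0.2625, 0.2061]
tool_rot: [0.824, 0.567, -0.0, -0.0]
force: [0.3, 0.3, -1.5]
finger_gap: 0.031
gripper_force: 58.7
t 33.05 tcp [ 0.5611 -0.2625  0.2061] yaw 1.2061 gap 0.031 F [ 0.3  0.3 -1.5] q [-0.62  0.57  1.49 -0.    1.09 -0.25]
shift at target yaw [0.0008 0.0004 0.0407] n50 0.6512476643157756
turn units [-0.006 -0.001  0.001]
side bail kink region 12 [(np.float64(-0.062), np.float64(-0.0146), np.float64(-0.0019)), (np.float64(-0.058), np.float64(-0.0155), np.float64(-0.0038)), (np.float64(-0.054), np.float64(-0.0114), np.float64(-0.0029)), (np.float64(-0.05), np.float64(-0.0136), np.float64(-0.004)), (np.float64(-0.026), np.float64(-0.0155), np.float64(-0.0162)), (np.float64(-0.022), np.float64(-0.0177), np.float64(-0.0185)), (np.float64(-0.018), np.float64(-0.0196), np.float64(-0.017))]
 cup a [-0.0577  0.0163] b [-0.0374  0.0319] z [-0.0984 -0.0469] 455
 hook 106 slope [-0.01    0.0026] umin -0.0222 [(np.float64(-0.024), np.float64(0.194)), (np.float64(-0.018), np.float64(0.1844)), (np.float64(-0.012), np.float64(0.1785)), (np.float64(-0.006), np.fl
[... 430 characters left out ...]
 (np.float64(-0.042), np.float64(0.0012), np.float64(0.0004)), (np.float64(-0.038), np.float64(0.0013), np.float64(0.0004)), (np.float64(-0.034), np.float64(0.0014), np.float64(0.0003)), (np.float64(-0.026), np.float64(0.0088), np.float64(0.0001)), (np.float64(-0.022), np.float64(0.0092), np.float64(0.0001)), (np.float64(-0.018), np.float64(0.0075), np.float64(0.0003)), (np.float64(-0.014), np.float64(0.0041), np.float64(0.0003))]
 cup a [-0.0434  0.0147] b [-0.0338  0.0345] z [-0.0961 -0.0467] 7746
 hook 3077 slope [-0.0163  0.0024] umin 0.0254 [(np.float64(0.024), np.float64(0.1869)), (np.float64(0.03), np.float64(0.1896)), (np.float64(0.036), np.float64(0.1908))]
top bail kink region 0 []
```

View pics/w5.png

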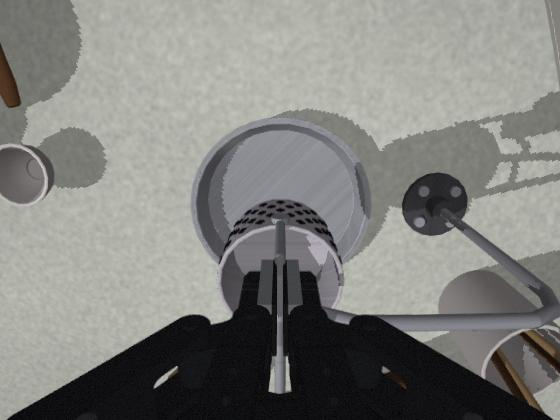

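The hook rod now passes under the kink at about (330,318), with the dish below. I lower onto the saddle, then creep down and watch the force.

```bash
python3 -m pendant '[[[0.0008,0.0004,0.006,0,0,0,0],[0,0,0.01,0,0,0,0],[0,0,0.01,0,0,0,0],[0,0,0.006,0,0,0,0],[0,0,0.003,0,0,0,0],[0,0,0.0015,0,0,0,0],[0,0,0,0,0,0,0],[0,0,0,0,0,0,0]]]'; python3 d.py .5617 -.262 .173 1.206;python3 d.py .5617 -.262 .173 1.206 | head -1
python3 -m pendant '[[[0,0,0.001,0,0,0,0],[0,0,0.001,0,0,0,0],[0,0,0,0,0,0,0]]]';python3 -m pendant '[[[0,0,0.001,0,0,0,0],[0,0,0,0,0,0,0]]]'
```

```text
t: 34.0
tcp_pos: [0.5621, -0.2623, 0.1772]
tool_rot: [0.824, 0.567, 0.0, 0.0]
force: [0.5, 0.2, -0.7]
finger_gap: 0.027
gripper_force: 58.7
t 34.0 tcp [ 0.5621 -0.2623  0.1772] yaw 1.2061 gap 0.027 F [ 0.5  0.2 -0.7] q [-0.62  0.6   1.51  0.    1.03 -0.25]
shift at target yaw [ 0.0002 -0.0006  0.0053] n50 0.08494400694117563
turn units [0.005 0.001 0.001]
t 34.0 tcp [ 0.5621 -0.2623  0.1772] yaw 1.2061 gap 0.027 F [ 0.5  0.2 -0.7] q [-0.62  0.6   1.51  0.    1.03 -0.25]
t: 34.3
tcp_pos: [0.5619, -0.2621, 0.1754]
tool_rot: [0.824, 0.567, -0.0, -0.0]
force: [0.1, -0.1, -2.2]
finger_gap: 0.029
gripper_force: 58.7
t: 34.5
tcp_pos: [0.562, -0.2623, 0.1747]
tool_rot: [0.824, 0.567, -0.0, 0.0]
force: [0.0, -0.2, -0.9]
finger_gap: 0.025
gripper_force: 58.8
```

```bash
for i in 1; do python3 -m pendant '[[[0,0,0.001,0,0,0,0],[0,0,0,0,0,0,0]]]'|grep -E 'pos|^force'; python3 -m pendant '[[[0,0,0.001,0,0,0,0],[0,0,0,0,0,0,0]]]'|grep -E 'pos|^force'; python3 -m pendant '[[[0,0,0.001,0,0,0,0],[0,0,0,0,0,0,0]]]'|grep -E 'pos|^force'; done
```

```text
tcp_pos: [0.5621, -0.2625, 0.1741]
force: [0.3, -1.3, -0.1]
tcp_pos: [0.5622, -0.2627, 0.1736]
force: [-1.7, -1.8, 3.3]
tcp_pos: [0.5622, -0.2629, 0.1731]
force: [-1.1, -1.1, 5.6]
```

Contact is made at TCP z ≈ 0.174. I ease off and release slowly.

```bash
python3 -m pendant '[[[0,0,-0.001,0,0,0,0],[0,0,0,0,0,0,0],[0,0,0,0,0,0,0.04],[0,0,0,0,0,0,0.06],[0,0,0,0,0,0,0.08],[0,0,0,0,0,0,0.1],[0,0,0,0,0,0,0.13],[0,0,0,0,0,0,0.16],[0,0,0,0,0,0,0.2],[0,0,0,0,0,0,0.2],[0,0,0,0,0,0,0.2],[0,0,0,0,0,0,0.2],[0,0,0,0,0,0,0.2]]]'; python3 bh.py
```

```text
t: 36.4
tcp_pos: [0.5619, -0.2622, 0.173]
tool_rot: [0.824, 0.567, 0.0, 0.0]
force: [0.8, 0.6, 1.1]
finger_gap: 0.204
gripper_force: 0.0
side bail kink region 12 [(np.float64(-0.03), np.float64(0.013), np.float64(0.0193)), (np.float64(-0.026), np.float64(0.0076), np.float64(0.0108)), (np.float64(-0.022), np.float64(0.0045), np.float64(0.0119)), (np.float64(-0.018), np.float64(0.0064), np.float64(-0.0051))]
 cup a [-0.0628  0.0129] b [-0.0376  0.0319] z [-0.0987 -0.0448] 451
 hook 65 slope [-0.0057  0.0024] umin -0.0159 [(np.float64(-0.018), np.float64(0.18)), (np.float64(-0.012), np.float64(0.1775)), (np.float64(0.012), np.float64(0.1779)), (np.float64(0.018), np.float64(0.1848)), (np.float64(0.024), np.float64(0.186))]
wrist bail kink region 1598 [(np.float64(-0.054), np.float64(0.0009), np.float64(0.0012)), (np.float64(-0.05), np.float64(0.0011), np.float64(0.001)), (np.float64(-0.046), np.float64(0.0011), np.float64(0.0012)), (np.float64(-0.042), np.float64(0.0012), np.float64(0.0005)), (np.float64(-0.038), np.float64(0.0014), np.float64(0.0007)), (np.float64(-0.034), np.float64(0.0014), np.float64(0.0)), (np.float64(-0.03), np.float64(0.008), np.float64(0.0005)), (np.float64(-0.026), np.float64(0.0066), np.float64(0.0005)), (np.float64(-0.022), np.float64(0.0035), np.float64(0.0)), (np.float64(-0.018), np.float64(0.0048), np.float64(0.0005)), (np.float64(-0.014), np.float64(0.0015), np.float64(0.0005))]
 cup a [-0.0592  0.012 ] b [-0.0336  0.0347] z [-0.0963 -0.0472] 7524
 hook 3092 slope [-0.0145  0.0024] umin -0.0087 [(np.float64(-0.012), np.float64(0.1828)), (np.float64(-0.006), np.float64(0.1778)), (np.float64(-0.0), np.float64(0.1767)), (np.float64(0.006), np.float64(0.1765)), (np.float64(0.012), np.float64(0.1782)), (np.float64(0.018), np.float64(0.182))]
top bail kink region 0 []
```

```bash
python3 -m pendant '[[[0,0,-0.003,0,0,0,0.2],[0,0,-0.006,0,0,0,0.2],[0,0,-0.01,0,0,0,0.2],[0,0,-0.02,0,0,0,0.2],[0,0,-0.03,0,0,0,0.2],[0,0,-0.04,0,0,0,0.2],[0,0,-0.03,0,0,0,0.2],[0.03,0,0,0,0,0,0.2],[0.05,0,0,0,0,0,0.2],[0.05,0,0,0,0,0,0.2],[0.05,0,0,0,0,0,0.2],[0.03,0,0,0,0,0,0.2],[0,0,0,0,0,0,0.2],[0,0,0,0,0,0,0.2]]]'
cat > fin.py <<'E'
from m import *
S=np.array([.5525,-.2835]); yw=1.206; tx=np.array([np.cos(yw),np.sin(yw)]); ty=np.array([np.sin(yw),-np.cos(yw)])
for n in('side','top','wrist'):
    s=snap(n); P=cloud(s).reshape(-1,3); P=P[~np.isnan(P[:,0])]; u=(P[:,:2]-S)@ty; v=(P[:,:2]-S)@tx; z=P[:,2]
    c=(abs(u)<.055)&(abs(v)<.055)&(z>.06)&(z<.14)
    print(n,'cup',c.sum(),'u',np.percentile(u[c],[1,99]).round(4),'v',np.percentile(v[c],[1,99]).round(4),'z',np.percentile(z[c],[1,99]).round(4))
    b=(abs(u)<.012)&(abs(v)<.04)&(z>.15)&(z<.2); print(' bail',[(round(x,3),np.median(u[b&(abs(v-x)<.003)]).round(3),np.median(z[b&(abs(v-x)<.003)]).round(4)) for x in np.arange(-.036,.04,.006) if (b&(abs(v-x)<.003)).any()])
    q=P[(abs(np.hypot(P[:,0]-.552,P[:,1]+.285)-.076)<.02)&(z>.017)&(z<.026)]
    if len(q)>30: print(' dish',fitc(q,.079)[:2])
    q=P[(abs(np.hypot(P[:,0]-.5387,P[:,1]-.0492)-.05)<.02)&(z>.005)&(z<.06)]
    if len(q)>30: print(' lid',fitc(q)[:3])
E
python3 fin.py; python3 d.py .5 0 .3
```

```text
t: 37.95
tcp_pos: [0.6219, -0.1049, 0.2848]
tool_rot: [0.823, 0.568, -0.0, 0.001]
force: [0.7, 0.9, 0.3]
finger_gap: 0.203
gripper_force: 0.0
side cup 470 u [-0.0362  0.0338] v [-0.0384  0.0369] z [0.0729 0.137 ]
 bail [(np.float64(-0.024), np.float64(-0.001), np.float64(0.1727)), (np.float64(-0.012), np.float64(-0.002), np.float64(0.173)), (np.float64(-0.006), np.float64(0.01), np.float64(0.178)), (np.float64(-0.0), np.float64(-0.004), np.float64(0.1761)), (np.float64(0.006), np.float64(-0.002), np.float64(0.1755)), (np.float64(0.012), np.float64(-0.001), np.float64(0.1732)), (np.float64(0.018), np.float64(-0.001), np.float64(0.1708)), (np.float64(0.024), np.float64(-0.0), np.float64(0.1731)), (np.float64(0.03), np.float64(-0.002), np.float64(0.171)), (np.float64(0.036), np.float64(-0.003), np.float64(0.1598))]
 dish [ 0.5509 -0.284 ]
 lid [0.5384 0.0564 0.0456]
top cup 460 u [-0.0345  0.0346] v [-0.0378  0.0319] z [0.0719 0.1293]
 bail [(np.float64(-0.036), np.float64(-0.0), np.float64(0.1669)), (np.float64(-0.03), np.float64(0.001), np.float64(0.1733)), (np.float64(-0.024), np.flo
[... 574 characters left out ...]
(np.float64(0.036), np.float64(-0.001), np.float64(0.1625))]
 dish [ 0.5513 -0.2869]
 lid [0.5382 0.052  0.0424]
wrist cup 3552 u [-0.0292  0.0324] v [-0.0361  0.0357] z [0.0767 0.1294]
 bail [(np.float64(0.018), np.float64(0.002), np.float64(0.1735)), (np.float64(0.024), np.float64(0.002), np.float64(0.1737)), (np.float64(0.03), np.float64(0.002), np.float64(0.1709)), (np.float64(0.036), np.float64(0.001), np.float64(0.1596))]
 dish [ 0.554  -0.2841]
 lid [0.544  0.0464 0.0435]
t 38.1 tcp [ 0.6216 -0.1065  0.2844] yaw 1.2046 gap 0.199 F [-0.2 -0.5 -0.1] q [-0.35  0.5   1.37 -0.    1.27  0.02]
shift at target yaw [ 0.0699 -0.1895 -0.0195] n50 3.2467107625186817
turn units [0.003 0.003 0.   ]
```

The strainer hangs level on the hook, centred over the dish. I let it settle for 3 s and check that it is still before handing in.

```bash
python3 -m pendant '[[[0,0,-0.02,0,0,0,0.2],[0,0,0,0,0,0,0.2],[0,0,0,0,0,0,0.2],[0,0,0,0,0,0,0.2],[0,0,0,0,0,0,0.2],[0,0,0,0,0,0,0.2],[0,0,0,0,0,0,0.2],[0,0,0,0,0,0,0.2],[0,0,0,0,0,0,0.2],[0,0,0,0,0,0,0.2],[0,0,0,0,0,0,0.2],[0,0,0,0,0,0,0.2],[0,0,0,0,0,0,0.2],[0,0,0,0,0,0,0.2],[0,0,0,0,0,0,0.2],[0,0,0,0,0,0,0.2],[0,0,0,0,0,0,0.2],[0,0,0,0,0,0,0.2],[0,0,0,0,0,0,0.2],[0,0,0,0,0,0,0.2]]]' >/dev/null
python3 - <<'E'
from m import *
def f():
    out=[]
    for n in('top','side'):
        s=snap(n);P=cloud(s).reshape(-1,3);c=(abs(P[:,0]-.5525)<.055)&(abs(P[:,1]+.2835)<.055)&(P[:,2]>.06)&(P[:,2]<.14); out.append(np.percentile(P[c],[5,50,95],axis=0).round(4)[:,:2].tolist())
    return out
for i in range(5): print(f())
E
```

```text
[[[0.5184, -0.3193], [0.5515, -0.2889], [0.5841, -0.2534]], [[0.5192, -0.3199], [0.55, -0.2674], [0.5816, -0.2497]]]
[[[0.5182, -0.3193], [0.5514, -0.2889], [0.584, -0.253]], [[0.5193, -0.32], [0.55, -0.2661], [0.5817, -0.2492]]]
[[[0.5184, -0.3189], [0.5512, -0.2893], [0.584, -0.2533]], [[0.5193, -0.3197], [0.5501, -0.2665], [0.5815, -0.2492]]]
[[[0.5183, -0.3188], [0.5513, -0.2886], [0.584, -0.2531]], [[0.5193, -0.3202], [0.5501, -0.2664], [0.5817, -0.2496]]]
[[[0.5182, -0.3189], [0.5511, -0.2889], [0.5841, -0.2531]], [[0.5193, -0.3195], [0.5499, -0.267], [0.5816, -0.2493]]]
```

```bash
python3 -c "
from station import job; print(job.sign_off())"
```

```text
the job is handed in; nothing more can be done
None
```

The strainer is hanging still by the middle of its handle on the hook, over the dish, which I slid into place to within about 2 mm of centre; the lid is set down knob up on open bench, and the job is handed in at about 41 s of the 72 s allowed.

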